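Change over two burn-in chambers

ROBOT

A 6-joint arm with a two-finger parallel gripper is mounted at the origin on a cart in front of the work surface, level with it; the furniture and walls round the work are solid. World frame = base frame: x ahead of the robot, y to its left, z up, the work surface at z = 0. Lengths are in m, angles in degrees, forces in N, time in s.
With the tool pointing down it reaches from about 0.25 to 0.725 m from the base axis. Payload 9.7 kg.
Tool frame: the origin (TCP) lies midway between the tips of the shut fingers; the grasp point (between the pads) lies 19 mm behind it; z points along the fingers, y is the direction in which the jaws open and shut (so a half turn about z gives the same grasp; the last joint's range is limited). The gripper opens to 85 mm and grips with 20 to 120 N. Pads are 22 mm wide; open, the fingers measure 114 mm over their backs; the gripper's body (76 mm by 85 mm) begins 54 mm behind the grasp point. The pads swing forward as they close: fully open they stand 13 mm farther back than shut.
Start: joints at [-70.646, 4.979, 10.078, 95.1, 0, 90], TCP at [0.182, -0.519, 0.231] pointing down, gripper open.
Joint ranges: [-179.16, 179.16], [-48.56, 103.87], [-65.8, 70.77], [-126.05, 130.52], [-82.76, 87.17], [-180, 180]. Speed limits (degrees/s): [127.2, 127.2, 147.25, 180, 180, 180].

INTERFACE

Orientations are given as [roll, pitch, yaw] about the fixed x, y, z axes, in that order (R = Rz(yaw) Ry(pitch) Rx(roll)).
In Python, from workcell import get_obs, camera, get_calibration, job_done gives the robot as it stands.
- The arm moves only by the tool play_rows, never from a script. Its argument "commands" is text: rows parted by semicolons, each of 5 numbers parted by spaces: the opening, from 0 (shut) to 1 (fully open), then the shift along the world's x, y, z in mm, then the turn about the world's z in degrees. A call has 1 to 10 rows; each row is the pose to reach, as a shift and turn from the pose commanded when the call began; what a row does not reach only later rows make up. A row lasts 1/12 s, in which the tool goes at most 41.7 mm and 7.16 degrees, less where a joint would pass 70% of its speed; a pose out of reach is approached as far as the arm can. A call with a gripper value outside its range is refused whole. The fingers move at their own pace and stop on an object; "force" is the grip in N (left out, the last holds). Time passes only in rows, so rows that repeat a pose let the fingers close. It gives the time, the measured TCP pose, the force and the opening at its end, in the units of the state.
- get_obs(): the state, without advancing time (a new reading comes with each control period).
- camera(name): name is "scene" or "top" or "wrist"; returns the picture (420x560x3 uint8, red, green, blue); there is no depth.
- get_calibration(name): a dict with "fx", "fy", "cx", "cy" (pixels), "eye" and "attitude" of the camera in the world; the wrist camera has in their place "mount" (4x4, takes a point from camera to tool coordinates, whose origin is the TCP and whose axes are the flange's). Camera axes: x right, y down, z forward; pixel columns grow to the right and rows downward; lengths in m; the calibration is good to about 2 mm. A picture is of the moment at which its call begins: read the wrist's pose just before it. get_calibration takes no time and is no camera call.
- job_done(): hands the job in, once; it reports no verdict.
The state is a dict: "time": time; "q": joint angles; "qd": joint speeds; "joint_efforts": joint torques, N m; "ee_pos": TCP position; "tcp_rot": TCP orientation; "wrist_force": force on the tool from outside, world axes, zero at the start; "torque": the same for the moment, N m; "opening": finger opening in m.
Only numpy, scipy, OpenCV 4.12 (cv2) and the standard library are available. Lean on these libraries where they do the work, as an engineer would, in place of code of your own. Each camera call takes 0.05 s, during which the arm holds its last target.

TASK

Change over the two small burn-in chambers on the bench: push the blue door, which is standing open, fully up and shut on the freshly loaded transformer, and pull the yellow door, which is shut, all the way down to its stop so that the finished transformer can cool. Let go of both doors.

Things in the scene. Friction and masses are not known exactly. Their poses are not given: they have to be found in the camera images.
- blue_door (a joint): Blue-framed glass door, 130 mm wide, 90 high, 12 thick, hinged along its lower edge 45 mm above the bench on the front of a fixed grey chamber 95 mm deep, 135 high. Rad: 0 = upright, shut (stop); 1.4 = folded down towards the robot, nearly level (stop). Starts down. Stiff friction hinge: stays at any angle, about 4 N at the handle moves it. Either chamber may be the left one.
- blue_handle (a point): Centre of the blue door's black round grip (diameter 18, 40 mm long, along the hinge; pinch its flat ends, the door turns about the pinch), on a thin stalk past the door's upper edge. Axes are the door's: y level along the hinge, z hinge to upper edge, x into the chamber when shut; hinge line at x +20, z -115 mm from here. About 160 mm above the bench shut, 45 mm down; free above.
- yellow_door (a joint): The same for the yellow-framed door of the other, identical chamber, beside the first: 0 = shut, 1.4 = fully down towards the robot. It starts shut.
- yellow_handle (a point): Centre of the yellow door's black round grip; same shape, axes and place on its door as the blue one's. Seen from its shut place, opening moves it towards the robot and down.

How it is judged:
By the outcome, as a careful person would: the job done as asked, in the order asked, and still so for the second after the job is handed in, with the robot touching nothing.
It also fails if it takes over 45 s, if anything falls off the work surface, if the arm or the gripper's body presses on something with over 40 N, if the wrist force passes 120 N, or if a joint passes its speed limit or range.

## Working session

There is one attempt and no reset: what is moved stays moved. The work goes in short steps, Python scripts to look and compute and a tool call to move; the robot and the scene stay as the last step left them, time stands still between calls to the robot, and variables do not carry over. Pictures are saved under pics/ and viewed, and the job is handed in when it is done.

Besides the shell and the picture viewer there is one more tool, called by a JSON object that holds its "name" and its "arguments", one argument or row to a line. play_rows: Moves the arm, as the interface text tells. Its arguments: {"type":"object","properties":{"commands":{"type":"string"},"force":{"type":"number"}},"required":["commands"]}

```bash
mkdir -p pics; python3 - <<'E'
from workcell import *
import cv2
print(get_obs())
for n in ["scene","top"]:
    im=camera(n); cv2.imwrite(f"pics/{n}0.png",im[:,:,::-1]); print(n,get_calibration(n))
print(get_calibration("wrist"))
E
```

```text
{'time': 0.0, 'q': array([-7.06439892e+01,  5.01142735e+00,  1.00342818e+01,  9.50996689e+01,
        6.08456192e-04,  8.99994526e+01]), 'qd': array([ 0.00356317, -0.1076071 ,  0.07801707,  0.00742594, -0.04792625,
        0.01635038]), 'joint_efforts': array([ 3.49421942e-03, -5.20383310e+01,  4.64807582e+01,  1.62726478e-02,
        1.02098381e-04,  8.63288449e-06]), 'ee_pos': array([ 0.18221661, -0.51869373,  0.23057839]), 'tcp_rot': array([-1.79923186e+02, -6.09189465e-04,  1.93565574e+01]), 'wrist_force': array([-0.23736056,  0.17514468,  0.08568864]), 'torque': array([ 0.01481049,  0.03727344, -0.03053676]), 'opening': 0.08562456256751727}
scene {'fx': 475.69877678003905, 'fy': 475.69877678003905, 'cx': 285.9840064368595, 'cy': 206.09366843267708, 'eye': array([0.10545288, 0.59819598, 0.65215379]), 'attitude': array([-127.8505453 ,   -0.71702354, -135.14003746])}
top {'fx': 523.9041794955551, 'fy': 523.9041794955551, 'cx': 284.055716191546, 'cy': 211.8312493265823, 'eye': array([0.49270254, 0.13192491, 0.98140954]), 'attitude': array([-174.70445102,   -1.23276011,  -88.65092459])}
{'fx': 334.13673690156816, 'fy': 334.13673690156816, 'cx': 283.41023699981076, 'cy': 210.0936052506615, 'mount': array([[-1.27249658e-03, -9.59949062e-01, -2.80171695e-01,
         7.06536983e-02],
       [ 9.99999176e-01, -1.26925166e-03, -1.93019462e-04,
         6.86221996e-04],
       [-1.70319537e-04, -2.80171710e-01,  9.59949886e-01,
        -1.41287837e-01],
       [ 0.00000000e+00,  0.00000000e+00,  0.00000000e+00,
         1.00000000e+00]])}
```

View pics/scene0.png

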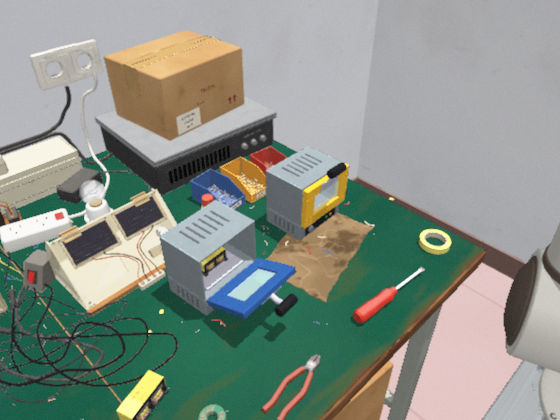

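View pics/top0.png

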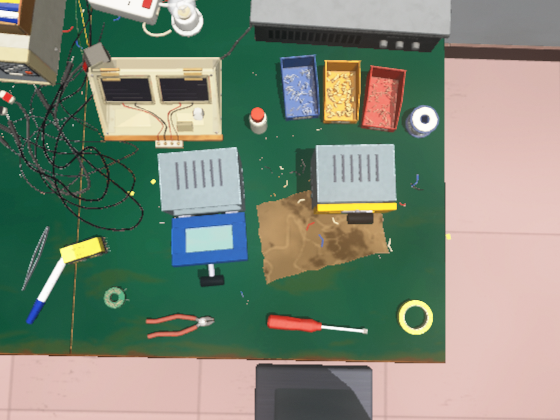

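The top view shows the blue grip near (212,281) and the yellow grip near (360,218). The blue chamber is on the left (+y).

```bash
cat > h.py <<'E'
import numpy as np, cv2
from scipy.spatial.transform import Rotation as R
from workcell import *
def cam(n):
    c=get_calibration(n); return c, R.from_euler('xyz',c['attitude'],degrees=True).as_matrix(), np.array(c['eye'])
def ray(n,u,v):
    c,M,e=cam(n); d=M@np.array([(u-c['cx'])/c['fx'],(v-c['cy'])/c['fy'],1]); return e,d
def atz(n,u,v,z):
    e,d=ray(n,u,v); return e+d*(z-e[2])/d[2]
def proj(n,p):
    c,M,e=cam(n); q=M.T@(np.array(p)-e); return np.array([c['fx']*q[0]/q[2]+c['cx'],c['fy']*q[1]/q[2]+c['cy']])
def tri(a,b):
    (e1,d1),(e2,d2)=a,b
    s=np.linalg.lstsq(np.c_[d1,-d2],e2-e1,rcond=None)[0]
    p,q=e1+s[0]*d1,e2+s[1]*d2
    return (p+q)/2,np.linalg.norm(p-q)
E
python3 - <<'E'
import cv2,numpy as np
t=cv2.imread('pics/top0.png'); s=cv2.imread('pics/scene0.png')
a=cv2.resize(t[130:310,150:410],None,fx=3,fy=3,interpolation=cv2.INTER_CUBIC); cv2.imwrite('pics/topz.png',a)
b=cv2.resize(s[140:340,160:360],None,fx=3,fy=3,interpolation=cv2.INTER_CUBIC); cv2.imwrite('pics/scz.png',b)
E
```

```text
(no output)
```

View pics/topz.png

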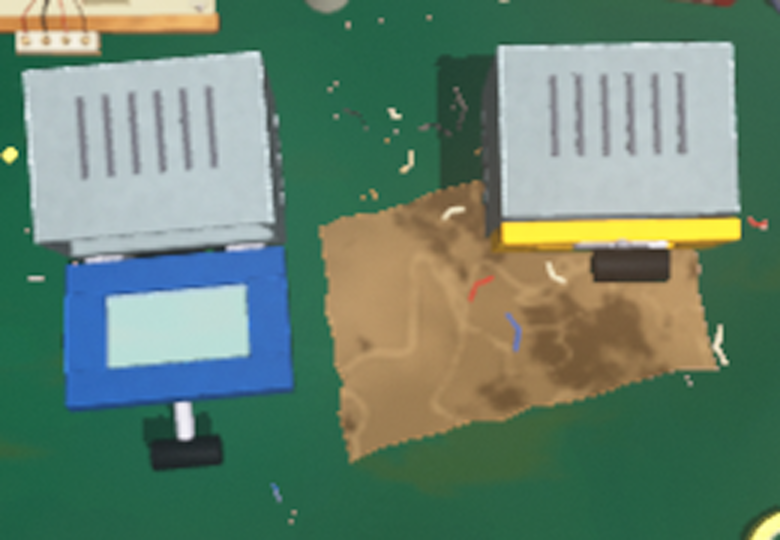

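View pics/scz.png

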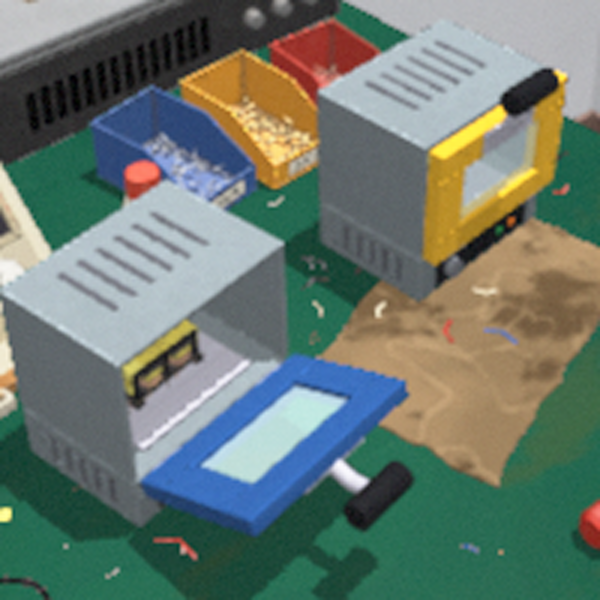

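```bash
python3 - <<'E'
from h import *
T=lambda u,v:(150+u/3,130+v/3); S=lambda u,v:(160+u/3,140+v/3)
np.set_printoptions(precision=4,suppress=True)
for n,t,s in [('blue',(186,453),(379,495)),('yel',(631,265),(530,92))]:
    print(n,tri(ray('top',*T(*t)),ray('scene',*S(*s))), atz('top',*T(*t),.045 if n=='blue' else .16))
def yaw(a,b,z):
    p,q=atz('top',*T(*a),z),atz('top',*T(*b),z); d=q-p; print(p,q,np.linalg.norm(d),np.degrees(np.arctan2(d[0],-d[1])))
print('roofs');
yaw((22,72),(262,52),.135);yaw((34,244),(278,222),.135)
yaw((498,45),(734,43),.135);yaw((497,220),(740,216),.135)
print('grips');yaw((152,455),(221,449),.054);yaw((592,264),(669,265),.165)
yaw((67,409),(292,388),.07);yaw((500,244),(741,238),.135)
E
```

```text
blue (array([0.4545, 0.2364, 0.0617]), np.float64(0.0002638332584022775)) [0.4539 0.2384 0.045 ]
yel (array([ 0.5624, -0.0054,  0.1551]), np.float64(9.53930338810802e-05)) [ 0.562  -0.0046  0.16  ]
roofs
[0.661  0.3245 0.135 ] [0.6757 0.1946 0.135 ] 0.1306899381658703 6.466683024288995
[0.5673 0.3137 0.135 ] [0.5826 0.183  0.135 ] 0.13162836373203846 6.673038475163763
[0.6833 0.0656 0.135 ] [ 0.6881 -0.0643  0.135 ] 0.13003049050994028 2.1164533537286805
[0.5868 0.0645 0.135 ] [ 0.5924 -0.068   0.135 ] 0.13253755861208835 2.4304615694606473
grips
[0.4527 0.2571 0.054 ] [0.457 0.217 0.054] 0.04028334961128822 6.252094283937306
[0.5616 0.0167 0.165 ] [ 0.5621 -0.0237  0.165 ] 0.0403903692420367 0.7042687480872287
[0.4784 0.3046 0.07  ] [0.4935 0.1759 0.07  ] 0.12953878926240256 6.671922214373621
[0.5737 0.0626 0.135 ] [ 0.5804 -0.0686  0.135 ] 0.1313134238159292 2.8943640567538496
```

Both heights fit: the blue door stands about 1.25 rad open with its grip at z≈62 mm, and the yellow grip is at about 155–160. Door yaws are about 6.5° and 2.3°. I'll go above the blue grip.

{"name": "play_rows", "arguments": {
  "commands": "1 10 30 0 0; 1 24 68 0 -1; 1 38 106 0 -2; 1 52 144 0 -3; 1 66 182 0 -4; 1 80 220 0 -5; 1 94 258 0 -6; 1 108 296 0 -7; 1 122 334 0 -7; 1 136 372 0 -7",
  "force": 30
}}

```text
time: 0.93
ee_pos: [0.3182, -0.1451, 0.2312]
tcp_rot: [180.0, -0.0, 12.3]
wrist_force: [0.7, -0.5, 0.2]
opening: 0.0856
```

{"name": "play_rows", "arguments": {
  "commands": "1 14 38 0 -1; 1 28 76 0 -2; 1 42 114 0 -3; 1 56 152 0 -4; 1 70 190 0 -5; 1 84 228 0 -6; 1 98 266 0 -6; 1 112 304 0 -6; 1 120 340 0 -6; 1 122 362 0 -6"
}}

```text
time: 1.77
ee_pos: [0.4458, 0.081, 0.2308]
tcp_rot: [-178.3, 0.1, 9.3]
wrist_force: [0.1, -0.2, 0.2]
opening: 0.0856
```

```bash
python3 - <<'E'
from h import *
o=get_obs();print(o['time'],o['ee_pos'],o['tcp_rot'],o['wrist_force'])
im=camera('wrist');cv2.imwrite('pics/w1.png',im[:,:,::-1])
E
```

```text
1.7667 [0.44578339 0.08097982 0.23084666] [-1.78294795e+02  9.26754333e-02  9.27883951e+00] [ 0.07278356 -0.21286576  0.20809892]
```

View pics/w1.png

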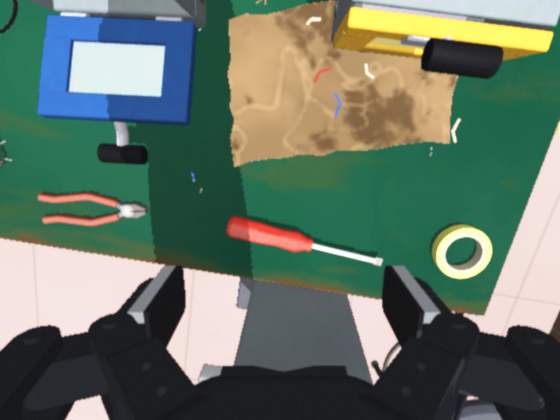

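The wrist view shows the blue grip at (122,154) and the yellow grip at (462,58). I'll cross-check them against the other views, then continue.

```bash
cat >> h.py <<'E'
def wray(pos,rot,u,v):
    c=get_calibration('wrist'); m=np.array(c['mount'])
    Rt=R.from_euler('xyz',rot,degrees=True).as_matrix()
    d=Rt@m[:3,:3]@np.array([(u-c['cx'])/c['fx'],(v-c['cy'])/c['fy'],1])
    return Rt@m[:3,3]+pos,d
E
python3 - <<'E'
from h import *
np.set_printoptions(precision=4,suppress=True)
o=get_obs();print(o['time'],o['ee_pos'],o['tcp_rot'])
p=np.array([.44578,.08098,.23085]);r=[-178.295,.093,9.279]
for n,w,t in [('b',(122.5,154),(212,281)),('y',(462,58),(360.3,218.3))]:
    e,d=wray(p,r,*w)
    for z in (.045,.062,.155,.16): print(n,z,(e+d*(z-e[2])/d[2]))
    print(tri((e,d),ray('top',*t)))
E
```

```text
1.8167 [0.4465 0.081  0.2307] [-178.2879    0.0744    9.2631]
b 0.045 [0.4505 0.2474 0.045 ]
b 0.062 [0.4539 0.2391 0.062 ]
b 0.155 [0.4728 0.1936 0.155 ]
b 0.16 [0.4738 0.1912 0.16  ]
(array([0.4551, 0.2358, 0.0687]), np.float64(0.00043906458503058953))
y 0.045 [ 0.5858 -0.0521  0.045 ]
y 0.062 [ 0.5822 -0.0448  0.062 ]
y 0.155 [ 0.5626 -0.0051  0.155 ]
y 0.16 [ 0.5615 -0.003   0.16  ]
(array([ 0.5626, -0.0054,  0.1544]), np.float64(0.00016013486061003406))
```

{"name": "play_rows", "arguments": {
  "commands": "1 4 35 0 -1; 1 6 70 0 -2; 1 8 105 0 -3; 1 8 135 0 -3; 1 8 150 0 -3; 1 8 154 0 -3; 1 8 154 0 -3"
}}

```text
time: 2.4
ee_pos: [0.4729, 0.096, 0.2314]
tcp_rot: [-176.5, 0.1, 9.5]
wrist_force: [1.1, 1.0, -0.4]
opening: 0.0852
```

The arm isn't following in y and the tool is tilting. I'll check the joints before moving on.

```bash
python3 - <<'E'
from h import *
np.set_printoptions(precision=3,suppress=True)
o=get_obs()
for k in o: print(k,o[k])
E
```

```text
time 2.4
q [  9.413  -4.202   0.806  95.098   3.49  179.945]
qd [ 0.259  2.11   1.892 -0.147 -0.07   0.043]
joint_efforts [ -0.085 -41.934  46.374  -0.007   0.189   0.   ]
ee_pos [0.473 0.096 0.231]
tcp_rot [-176.51     0.087    9.468]
wrist_force [ 1.137  0.998 -0.399]
torque [-0.023  0.031 -0.009]
opening 0.0851530780126742
```

Joint 6 is at its 180° limit. The grasp is symmetric, so I'll use the half-turn: turn by about +177°, which takes q6 to about 20°.

{"name": "play_rows", "arguments": {
  "commands": "1 0 0 0 7;1 0 0 0 14;1 0 0 0 21;1 0 0 0 28;1 0 0 0 35;1 0 0 0 42;1 0 0 0 49;1 0 0 0 56;1 0 0 0 63;1 0 0 0 70"
}}

```text
time: 3.23
ee_pos: [0.4727, 0.0961, 0.2315]
tcp_rot: [-176.5, 0.1, 79.8]
wrist_force: [0.7, 0.1, 0.6]
opening: 0.0851
```

```bash
python3 - <<'E'
from h import *
np.set_printoptions(precision=3,suppress=True)
o=get_obs()
for k in ['time','q','ee_pos','tcp_rot','wrist_force']: print(k,o[k])
E
```

```text
time 3.2333
q [ 10.806  -0.936   3.927  98.158   1.166 110.942]
ee_pos [0.473 0.096 0.231]
tcp_rot [-176.505    0.091   79.834]
wrist_force [0.69  0.057 0.587]
```

The arm has a residual 3.5° tilt along the hinge direction, which is small enough for a pinch on the flat ends. I'll continue the turn while moving over the blue grip.

{"name": "play_rows", "arguments": {
  "commands": "1 -2 14 0 7;1 -4 28 0 14;1 -6 42 0 21;1 -8 56 0 28;1 -10 70 0 35;1 -12 84 0 42;1 -14 98 0 49;1 -16 112 0 56;1 -18 126 0 63;1 -18 139 0 70"
}}

```text
time: 4.07
ee_pos: [0.4544, 0.2359, 0.2315]
tcp_rot: [-176.5, 0.1, 149.9]
wrist_force: [-0.1, -0.3, 0.3]
opening: 0.0853
```

{"name": "play_rows", "arguments": {
  "commands": "1 0 0 0 7;1 0 0 0 14;1 0 0 0 21;1 0 0 0 28;1 0 0 0 34;1 0 0 0 36.7;1 0 0 0 36.7"
}}

```text
time: 4.65
ee_pos: [0.4546, 0.2352, 0.2316]
tcp_rot: [-176.5, 0.1, -173.7]
wrist_force: [0.1, -0.1, 0.1]
opening: 0.0855
```

```bash
python3 - <<'E'
from h import *
np.set_printoptions(precision=3,suppress=True)
o=get_obs()
for k in ['time','q','ee_pos','tcp_rot','wrist_force']: print(k,o[k])
im=camera('wrist');cv2.imwrite('pics/w2.png',im[:,:,::-1])
E
```

```text
time 4.65
q [29.167  0.973  5.872 96.158 -3.256 22.883]
ee_pos [0.455 0.235 0.232]
tcp_rot [-176.511    0.105 -173.677]
wrist_force [ 0.066 -0.127  0.136]
```

View pics/w2.png

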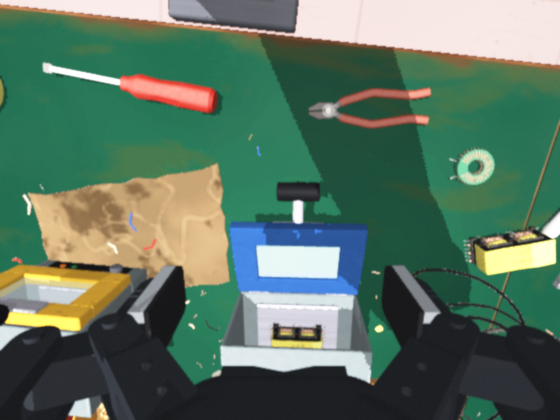

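The blue grip shows at (298,192), square to the jaws.

```bash
python3 - <<'E'
from h import *
np.set_printoptions(precision=4,suppress=True)
p=np.array([.4546,.2352,.2316]);r=[-176.511,.105,-173.677]
e,d=wray(p,r,298,192)
for z in (.06,.0635,.067): print(z,e+d*(z-e[2])/d[2])
print(tri((e,d),ray('top',212,281)),tri((e,d),ray('scene',286.3,305)))
E
```

```text
0.06 [0.4561 0.2381 0.06  ]
0.0635 [0.4553 0.238  0.0635]
0.067 [0.4545 0.238  0.067 ]
(array([0.455 , 0.2372, 0.0634]), np.float64(0.0019015375017274686)) (array([0.4545, 0.2376, 0.0631]), np.float64(0.001965191421288416))
```

Grip at (0.455, 0.237, 0.063) and all views agree. I'll descend and close.

{"name": "play_rows", "arguments": {
  "commands": "1 0 1 -30 0;1 0 1 -65 0;1 0 1 -100 0;1 0 1 -130 0;1 0 1 -155 0;1 0 1 -172 0;1 0 1 -183 0;1 0 1 -189 0;1 0 1 -189 0;1 0 1 -189 0"
}}

```text
time: 5.53
ee_pos: [0.4551, 0.2364, 0.0432]
tcp_rot: [-176.5, 0.1, -173.8]
wrist_force: [0.1, -0.7, 0.1]
opening: 0.0851
```

{"name": "play_rows", "arguments": {
  "commands": "0.55 0 0 0 0;0.55 0 0 0 0;0.55 0 0 0 0;0.3 0 0 0 0;0.3 0 0 0 0;0.3 0 0 0 0;0.3 0 0 0 0;0.3 0 0 0 0",
  "force": 30
}}

```text
time: 6.2
ee_pos: [0.4549, 0.2374, 0.043]
tcp_rot: [-176.6, 0.1, -173.8]
wrist_force: [-1.5, 4.6, 1.8]
opening: 0.0395
```

```bash
python3 - <<'E'
from h import *
im=camera('wrist');cv2.imwrite('pics/w3.png',im[:,:,::-1])
o=get_obs();print(o['time'],o['ee_pos'],o['tcp_rot'],o['wrist_force'],o['torque'],o['opening'])
E
```

```text
6.25 [0.45490491 0.23736419 0.04301798] [-1.76646514e+02  1.39765738e-01 -1.73777803e+02] [-1.73645594  4.11826432  0.56649905] [ 1.25252103  0.21349824 -0.09086912] 0.03963992826695226
```

View pics/w3.png

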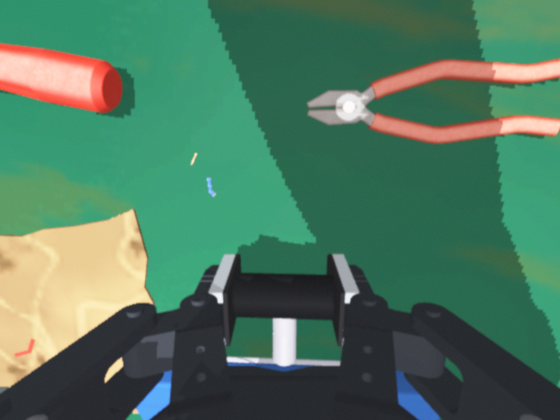

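Pinched cleanly, opening 39.6 mm. Now the closing arc.

```bash
python3 - <<'E'
import numpy as np
from scipy.optimize import brentq
f=lambda t:np.array([-20*np.cos(t)-115*np.sin(t),115*np.cos(t)-20*np.sin(t)])
def arc(t0,t1,n,psi):
    for t in np.linspace(t0,t1,n+1)[1:]:
        d=f(t)-f(t0); print(round(t,3),np.round([d[0]*np.cos(psi),d[0]*np.sin(psi),d[1]],1))
t0=brentq(lambda t:f(t)[1]-18,.8,1.5);print(t0)
arc(t0,0,20,np.radians(6.4))
print('open');arc(0,1.4,20,np.radians(2.3))
E
```

```text
1.243780651572631
1.182 [1.3 0.1 7.1]
1.119 [ 3.1  0.3 14.2]
1.057 [ 5.3  0.6 21.1]
0.995 [ 7.9  0.9 27.8]
0.933 [11.   1.2 34.4]
0.871 [14.4  1.6 40.8]
0.808 [18.2  2.  47. ]
0.746 [22.4  2.5 52.9]
0.684 [27.   3.  58.5]
0.622 [31.9  3.6 63.8]
0.56 [37.1  4.2 68.8]
0.498 [42.6  4.8 73.5]
0.435 [48.4  5.4 77.8]
0.373 [54.4  6.1 81.8]
0.311 [60.7  6.8 85.4]
0.249 [67.2  7.5 88.5]
0.187 [73.9  8.3 91.3]
0.124 [80.7  9.1 93.6]
0.062 [87.7  9.8 95.5]
0.0 [94.7 10.6 97. ]
open
0.07 [-8.  -0.3 -1.7]
0.14 [-15.8  -0.6  -3.9]
0.21 [-23.5  -0.9  -6.7]
0.28 [-31.   -1.2 -10. ]
0.35 [-38.2  -1.5 -13.8]
0.42 [-45.1  -1.8 -18.1]
0.49 [-51.7  -2.1 -22.9]
0.56 [-58.   -2.3 -28.2]
0.63 [-63.9  -2.6 -33.9]
0.7 [-69.3  -2.8 -39.9]
0.77 [-74.4  -3.  -46.4]
0.84 [-78.9  -3.2 -53.1]
0.91 [-83.   -3.3 -60.2]
0.98 [-86.6  -3.5 -67.6]
1.05 [-89.6  -3.6 -75.1]
1.12 [-92.2  -3.7 -82.9]
1.19 [-94.1  -3.8 -90.8]
1.26 [-95.5  -3.8 -98.9]
1.33 [ -96.4   -3.9 -107. ]
1.4 [ -96.6   -3.9 -115.2]
```

{"name": "play_rows", "arguments": {
  "commands": "0.3 1.3 0.1 7.1 0;0.3 3.1 0.3 14.2 0;0.3 5.3 0.6 21.1 0;0.3 7.9 0.9 27.8 0;0.3 11 1.2 34.4 0;0.3 14.4 1.6 40.8 0;0.3 18.2 2 47 0;0.3 22.4 2.5 52.9 0;0.3 27 3 58.5 0;0.3 31.9 3.6 63.8 0"
}}

```text
time: 7.08
ee_pos: [0.4859, 0.2409, 0.1058]
tcp_rot: [-176.6, -0.0, -173.7]
wrist_force: [-2.8, 7.3, -5.1]
opening: 0.0399
```

{"name": "play_rows", "arguments": {
  "commands": "0.3 5.2 0.6 5 0;0.3 10.7 1.2 9.7 0;0.3 16.5 1.8 14 0;0.3 22.5 2.5 18 0;0.3 28.8 3.2 21.6 0;0.3 35.3 3.9 24.7 0;0.3 42 4.7 27.5 0;0.3 48.8 5.5 29.8 0;0.3 55.8 6.2 31.7 0;0.3 60 6.6 32.8 0"
}}

```text
time: 7.92
ee_pos: [0.5462, 0.2478, 0.1389]
tcp_rot: [-176.7, -0.0, -173.7]
wrist_force: [-4.4, 6.8, -1.5]
opening: 0.0394
```

{"name": "play_rows", "arguments": {
  "commands": "0.3 2 0.2 0.4 0;0.3 4 0.4 0.6 0;0.3 5 0.5 0.6 0;0.3 5 0.5 0.6 0"
}}

```text
time: 8.25
ee_pos: [0.5511, 0.2483, 0.1399]
tcp_rot: [-176.7, 0.0, -173.7]
wrist_force: [-3.8, 6.4, 1.6]
opening: 0.04
```

```bash
python3 - <<'E'
from h import *
o=get_obs();print(o['time'],o['ee_pos'],o['tcp_rot'],o['wrist_force'],o['torque'],o['opening'])
im=camera('scene');cv2.imwrite('pics/s2.png',cv2.resize(im[150:330,130:390,::-1],None,fx=3,fy=3))
E
```

```text
8.25 [0.55106044 0.24828114 0.1398824 ] [-1.76665674e+02  3.79226138e-02 -1.73746782e+02] [-3.80208574  6.35820639  1.58516964] [ 1.51302247  0.95511143 -0.07258406] 0.03995252898344259
```

View pics/s2.png

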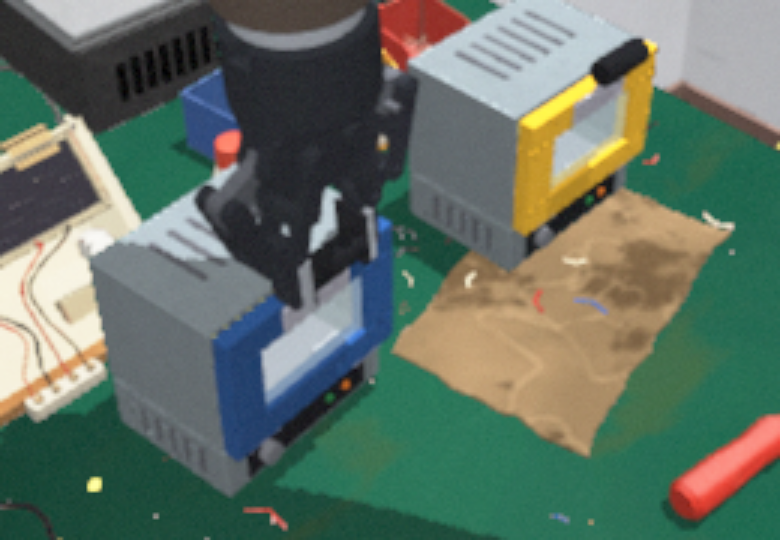

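It looks shut, but the force is still only the hinge friction (about 4 N). I'll push gently on until the stop is felt.

{"name": "play_rows", "arguments": {
  "commands": "0.3 1 0.1 0 0;0.3 2 0.2 0 0;0.3 3 0.3 0 0;0.3 3 0.3 0 0"
}}

```text
time: 8.63
ee_pos: [0.5537, 0.2486, 0.1402]
tcp_rot: [-176.7, 0.0, -173.7]
wrist_force: [-6.7, 5.9, 4.6]
opening: 0.0399
```

{"name": "play_rows", "arguments": {
  "commands": "0.3 1.5 0.2 0 0;0.3 3 0.3 0 0;0.3 3 0.3 0 0;0.3 3 0.3 0 0"
}}

```text
time: 8.97
ee_pos: [0.5539, 0.2486, 0.1402]
tcp_rot: [-176.7, -0.3, -173.7]
wrist_force: [-21.4, 4.5, 10.2]
opening: 0.0394
```

Stop reached: x held at 0.554 while the force rose to 21 N. I'll ease off slightly, release and lift clear.

{"name": "play_rows", "arguments": {
  "commands": "0.3 -1.5 0 0 0;0.3 -1.5 0 0 0;1 -1.5 0 0 0;1 -1.5 0 0 0;1 -1.5 0 0 0;1 -1.5 0 0 0;1 -1.5 0 0 0;1 -1.5 0 4 0;1 -1.5 0 12 0;1 -1.5 0 25 0"
}}

```text
time: 9.8
ee_pos: [0.5558, 0.2472, 0.1644]
tcp_rot: [-176.5, 0.0, -173.8]
wrist_force: [0.4, 0.4, -0.5]
opening: 0.0852
```

{"name": "play_rows", "arguments": {
  "commands": "1 0 0 20 0;1 0 0 45 0;1 0 0 65 0;1 0 -20 75 0;1 0 -50 78 0;1 0 -85 78 -1;1 0 -120 78 -2;1 0 -155 78 -3;1 2 -190 78 -4;1 4 -215 78 -4"
}}

```text
time: 10.63
ee_pos: [0.5599, 0.0299, 0.2438]
tcp_rot: [-176.5, 0.2, -177.9]
wrist_force: [0.5, -0.1, -0.8]
opening: 0.0854
```

```bash
python3 - <<'E'
from h import *
np.set_printoptions(precision=4,suppress=True)
o=get_obs();print(o['time'],o['ee_pos'],o['tcp_rot'],o['wrist_force'],o['q'])
im=camera('wrist');cv2.imwrite('pics/w4.png',im[:,:,::-1])
im=camera('scene');cv2.imwrite('pics/s3.png',im[:,:,::-1])
E
```

```text
10.6333 [0.5599 0.0299 0.2438] [-176.4799    0.1649 -177.9287] [ 0.4926 -0.0835 -0.834 ] [ 4.8495  6.7318 13.3175 96.5918 -3.5239  2.7835]
```

View pics/w4.png

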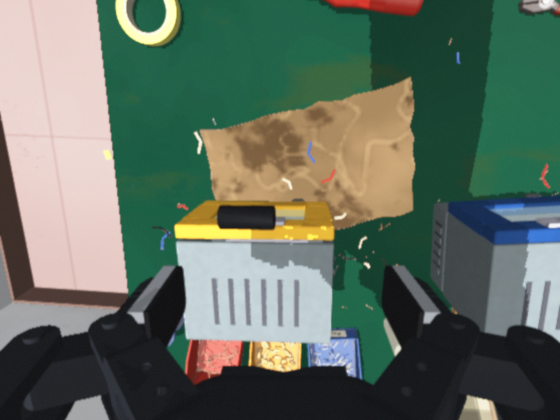

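View pics/s3.png

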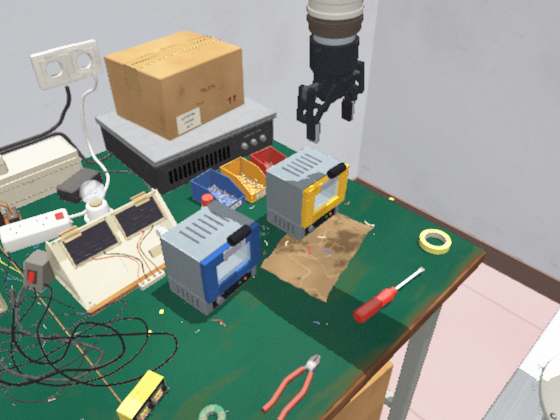

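The blue door is flush and shut. The yellow grip is at (246,217) in the wrist view.

```bash
python3 - <<'E'
from h import *
np.set_printoptions(precision=4,suppress=True)
p=np.array([.5599,.0299,.2438]);r=[-176.48,.165,-177.929]
e,d=wray(p,r,246.5,217)
for z in (.155,.16): print(z,e+d*(z-e[2])/d[2])
for s in (('top',360.3,218.3),('scene',336.7,170.7)): print(tri((e,d),ray(*s)))
# blue grip, shut, from scene
print(proj('scene',[.5535,.2472,.16]))
E
```

```text
0.155 [ 0.5628 -0.0032  0.155 ]
0.16 [ 0.5611 -0.0024  0.16  ]
(array([ 0.5624, -0.0041,  0.1563]), np.float64(0.002070521304840988))
(array([ 0.5615, -0.0033,  0.1567]), np.float64(0.001440365852267008))
[237.5126 232.3799]
```

{"name": "play_rows", "arguments": {
  "commands": "1 1.5 -12 0 0;1 1.5 -28 0 0;1 1.5 -35 -10 0;1 1.5 -35 -30 0;1 1.5 -35 -55 0;1 1.5 -35 -78 0;1 1.5 -35 -94 0;1 1.5 -35 -102 0;1 1.5 -35 -105 0;1 1.5 -35 -105 0"
}}

```text
time: 11.57
ee_pos: [0.5617, -0.0023, 0.1378]
tcp_rot: [-176.5, 0.1, -177.8]
wrist_force: [-0.1, -0.3, 0.4]
opening: 0.0855
```

{"name": "play_rows", "arguments": {
  "commands": "0.55 0 0 0 0;0.55 0 0 0 0;0.55 0 0 0 0;0.3 0 0 0 0;0.3 0 0 0 0;0.3 0 0 0 0;0.3 0 0 0 0;0.3 0 0 0 0",
  "force": 30
}}

```text
time: 12.23
ee_pos: [0.562, -0.0029, 0.1387]
tcp_rot: [-176.5, 0.2, -177.8]
wrist_force: [-1.9, -3.6, 5.7]
opening: 0.0398
```

```bash
python3 - <<'E'
from h import *
im=camera('wrist');cv2.imwrite('pics/w5.png',im[:,:,::-1])
o=get_obs();print(o['time'],o['ee_pos'],o['tcp_rot'],o['wrist_force'],o['torque'],o['opening'])
E
```

```text
12.2833 [ 0.56201389 -0.00292056  0.13872995] [-176.45835534    0.18695213 -177.82363257] [-2.18480475 -2.8396501   5.81681195] [-0.51735035  0.22521442 -0.01079793] 0.04019721411002598
```

View pics/w5.png

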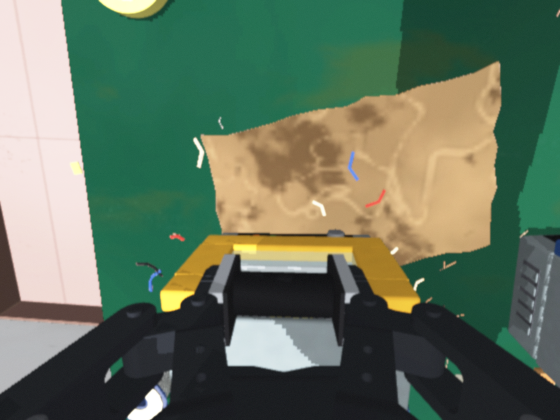

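Yellow is pinched (opening 40 mm). Now the opening arc, in stages.

{"name": "play_rows", "arguments": {
  "commands": "0.3 -8 -0.3 -1.7 0;0.3 -15.8 -0.6 -3.9 0;0.3 -23.5 -0.9 -6.7 0;0.3 -31 -1.2 -10 0;0.3 -38.2 -1.5 -13.8 0;0.3 -45.1 -1.8 -18.1 0;0.3 -51.7 -2.1 -22.9 0;0.3 -58 -2.3 -28.2 0;0.3 -63.9 -2.6 -33.9 0;0.3 -69.3 -2.8 -39.9 0"
}}

```text
time: 13.12
ee_pos: [0.4927, -0.006, 0.0982]
tcp_rot: [-176.4, 0.2, -177.8]
wrist_force: [3.4, -6.6, 2.1]
opening: 0.0399
```

{"name": "play_rows", "arguments": {
  "commands": "0.3 -5.1 -0.2 -6.5 0;0.3 -9.6 -0.3 -13.2 0;0.3 -13.7 -0.5 -20.3 0;0.3 -17.3 -0.6 -27.7 0;0.3 -20.3 -0.8 -35.2 0;0.3 -22.9 -0.9 -43 0;0.3 -24.8 -1 -50.9 0;0.3 -26.2 -1 -59 0;0.3 -27 -1 -67 0;0.3 -27.2 -1 -73 0"
}}

```text
time: 13.95
ee_pos: [0.465, -0.0073, 0.0246]
tcp_rot: [-176.4, 0.1, -177.9]
wrist_force: [-1.1, -8.9, 3.2]
opening: 0.0396
```

{"name": "play_rows", "arguments": {
  "commands": "0.3 0 0 -2 0;0.3 0 0 -3 0;0.3 0 0 -4 0;0.3 0 0 -4 0;0.3 0 0 -4 0"
}}

```text
time: 14.37
ee_pos: [0.465, -0.0074, 0.0214]
tcp_rot: [-176.4, 0.1, -177.9]
wrist_force: [-3.3, -7.8, 6.6]
opening: 0.0397
```

{"name": "play_rows", "arguments": {
  "commands": "0.3 0 0 -1 0;0.3 0 0 -2 0;0.3 0 0 -3 0;0.3 0 0 -3 0;0.3 0 0 -3 0"
}}

```text
time: 14.78
ee_pos: [0.4654, -0.0074, 0.0207]
tcp_rot: [-176.4, 0.2, -177.9]
wrist_force: [-12.3, -6.2, 27.5]
opening: 0.0398
```

The stop is felt: 27 N for 0.7 mm of travel. Ease off, release, and lift straight up.

{"name": "play_rows", "arguments": {
  "commands": "0.3 0 0 1.5 0;0.3 0 0 1.5 0;1 0 0 1.5 0;1 0 0 1.5 0;1 0 0 1.5 0;1 0 0 1.5 0;1 0 0 1.5 0;1 0 0 5 0;1 0 0 15 0;1 0 0 35 0"
}}

```text
time: 15.62
ee_pos: [0.4638, -0.0063, 0.0518]
tcp_rot: [-176.5, -0.1, -177.8]
wrist_force: [-0.3, -0.7, 0.4]
opening: 0.0857
```

{"name": "play_rows", "arguments": {
  "commands": "1 0 0 30 0;1 0 0 65 0;1 0 0 100 0;1 0 0 135 0;1 0 0 165 0;1 0 0 180 0;1 0 0 180 0;1 0 0 180 0"
}}

```text
time: 16.28
ee_pos: [0.4655, -0.0063, 0.2338]
tcp_rot: [-176.5, 0.2, -177.8]
wrist_force: [-0.5, 0.0, 0.2]
opening: 0.0849
```

```bash
python3 - <<'E'
from h import *
np.set_printoptions(precision=4,suppress=True)
im=camera('scene');cv2.imwrite('pics/s4.png',cv2.resize(im[140:340,130:390,::-1],None,fx=3,fy=3,interpolation=cv2.INTER_CUBIC))
o=get_obs();print(o['time'],o['ee_pos'],o['tcp_rot'],o['wrist_force'])
im=camera('wrist');cv2.imwrite('pics/w6.png',im[:,:,::-1])
E
```

```text
16.3333 [ 0.465  -0.0063  0.2326] [-176.5037    0.0897 -177.8031] [-0.2767 -0.3225 -0.5512]
```

View pics/s4.png

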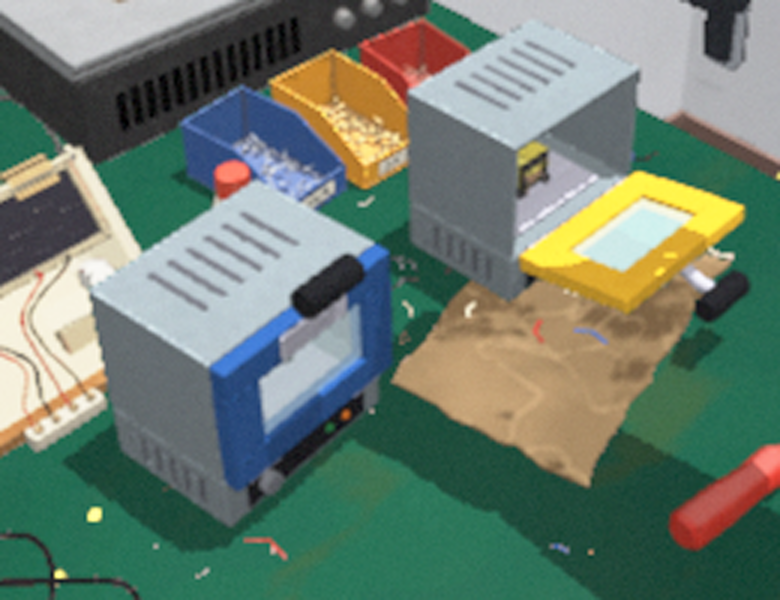

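View pics/w6.png

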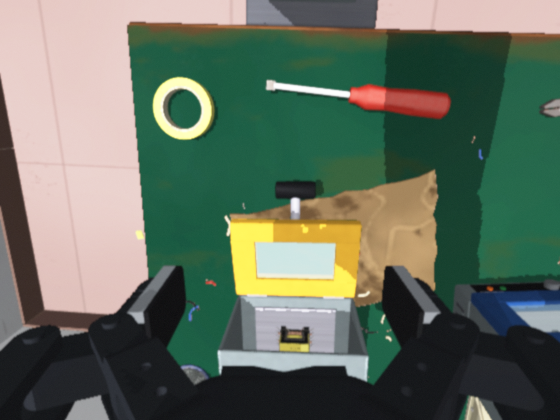

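Both doors look right. One numeric check before handing in.

```bash
python3 - <<'E'
from h import *
np.set_printoptions(precision=4,suppress=True)
print(tri(wray(np.array([.465,-.0063,.2326]),[-176.504,.09,-177.803],295,190),ray('scene',130+722/3,140+297/3)))
im=camera('top');cv2.imwrite('pics/t5.png',cv2.resize(im[130:310,150:410,::-1],None,fx=3,fy=3,interpolation=cv2.INTER_CUBIC))
E
```

```text
(array([ 0.4683, -0.0072,  0.0421]), np.float64(0.0020531674707532214))
```

View pics/t5.png

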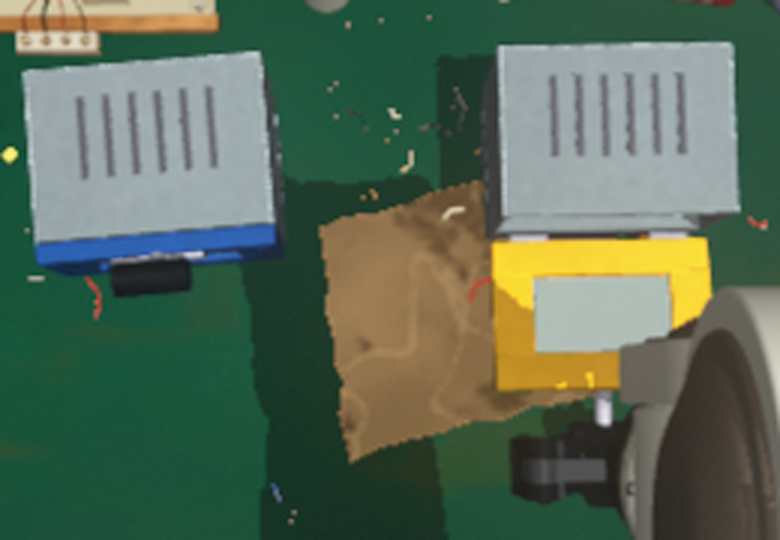

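In the top view the blue door is flush with its chamber front, with its grip at about (151,278) in the zoomed picture. The yellow grip sits at z≈0.042, against 0.045 expected at its stop.

```bash
python3 - <<'E'
from h import *
print(tri(ray('top',150+151/3,130+278/3),ray('scene',130+328/3,140+285/3)))
print(job_done())
E
```

```text
(array([0.54911943, 0.24724097, 0.15729159]), np.float64(0.00021088114457876224))
the job is handed in; nothing more can be done
None
```

The changeover is done: the blue door is pushed fully shut and the yellow door is pulled all the way down to its stop, in that order. Both are released, and the job was handed in at about 16.4 s.

- **Blue door:** it met its stop firmly, with the force rising to 21 N while the position held. After release its grip measured (0.549, 0.247, 0.157) m, against a predicted shut position of (0.549, 0.247, 0.160), and the door looks flush with the chamber in the last pictures.
- **Yellow door:** it also met its stop, with 27 N for 0.7 mm of travel. After release its grip measured 42 mm above the bench, against 45 mm expected, which is within measuring error.
- **Clearance:** the gripper stands open about 0.19 m above the yellow grip, and the wrist force reads under 1 N.
- **Problem on the way:** joint 6 ran into its range limit on the first approach, so I turned the tool half round. That left it tilted about 3.5° for the rest of the job. Both grasps still held squarely, at 40 mm opening.

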